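# Load a rudder pin into the cross-drilling jig

### The job

Load the bronze rudder pin into the drilling jig: take it from the rack, lay it in the two V-blocks with its plain end towards the end stop, then slide it along until it butts firmly on the stop rod while it still rests on both flanks of the Vs, and keep it pressed there for a moment. Press as with a firm thumb, without ramming or dropping it or shifting the rod from its setting. Then swing the bush leaf fully shut over the pin and let go, leaving everything else on the bench where it is.

Things in the scene. Friction and masses are not known exactly. Their poses are not given: they have to be found in the camera images.
- pin: Bronze rudder pin: round shaft 20 mm in diameter, with a round head 28 mm in diameter and 8 mm thick at one end; 200 mm long overall, 0.4 to 0.75 kg. Origin on its axis at mid length, x along the axis from the head (x = -100 mm) to the plain end (x = +100 mm). It lies in one of the three notches of the rack, the middle 65 mm of it clear of the battens.
- pin_tip (a point): Centre of the pin's plain end face; axes as the pin's.
- jig: Drilling jig screwed to the bench: plywood base 290 x 150 x 18 mm, origin on the bench below the V's axis, z up, x along the V towards the end stop; the base spans x = -130 to +160 mm. Two grey cast V-blocks, 28 mm long at x = -60 and +70 mm, 60 mm wide, tops 60 mm above the bench, with a free gap of 102 mm between. The rear end (-x) is open; a loaded pin's head hangs free there.
- flank_near: The polished 45 degree flanks of both V-blocks on the jig's -y side (the hinge side); origin and axes as the jig's. The Vs are 90 degrees, 32 mm wide at the top, 16 mm deep. A 20 mm shaft bedded in them has its axis at y = 0, 58 mm above the bench. Sliding the pin along them takes 2 to 8 N by its hidden weight and friction, up to 12 N if pushed askew.
- flank_far: The polished flanks of both V-blocks on the jig's +y side; origin and axes as the jig's.
- end_stop: End stop: bracket across the +x end of the V with a brass stop rod through it on the V's axis; origin and axes as the jig's. The rod's steel nose, 16 mm across, is the stop: its flat face looks to -x, set anywhere from x = 86 to 114 mm, not reported, so to be felt (or seen). A thumbscrew holds the rod against about 11 N; a harder push shifts it. 4 to 8 N on it seats the pin.
- leaf (a joint): Angle of the blue hinged bush leaf, rad: 0 shut (level, 3 mm above a bedded pin, stopped there), 1.57 upright, its upper face looking to the jig's -y; at most 1.8. A stiff hinge holds it where it is left; closing takes 1 to 3 N at the tab. 34 mm wide (jig x = 53 to 87 mm), 10 mm thick, 96 mm long. A steel bush 18 mm across stands 6 mm proud of its upper face, 42 mm from the hinge.
- leaf_hinge (a point): Middle of the leaf's hinge line, fixed on the jig at x = 70, y = -42 mm, 76 mm above the bench; axes as the jig's. With the leaf at angle a, a point at radius R from the hinge lies R cos a further along the jig's y and R sin a higher.
- leaf_tab (a point): Middle of the upper face of the leaf's red tab, 104 mm from the hinge; the tab is 22 mm wide and reaches from 96 to 113 mm.
- rack: Wooden stock rack on the bench, plywood base 150 x 215 x 12 mm, origin at the centre of its underside; two battens 20 mm thick at x = -50 and +50 mm, 53 mm high, each with three V notches at y = -66, 0 and +66 mm. Stock in them lies along the rack's x, axis 54 mm above the bench.
- steel_pin: Bystander: steel pin of the same shape and size as the bronze one, in another notch. Origin at the middle of its axis.
- dowel: Bystander: pale wooden dowel, 20 mm in diameter, 200 mm long, in the third notch. Origin at the middle of its axis.
- chisel: Bystander: chisel with wooden handle lying on the bench, 245 mm long along its x, 29 mm high. Origin under its middle.
- block_plane: Bystander: iron block plane, 160 x 48 x about 50 mm. Origin under its middle.
- varnish_tin: Bystander: tin with paper label, 84 mm in diameter, 95 mm high. Origin under its middle.
- mallet: Bystander: wooden joiner's mallet lying on the bench, 260 mm long along its x, head 65 x 130 x 90 mm. Origin on the bench under it.
- ply_offcut: Bystander: plywood offcut 140 x 70 x 18 mm. Origin under its middle.
Things that resemble listed ones, but are neither listed nor needed, are in the scene too. What is shaped like the pin but yellow is not meant.

How it is judged:
By the outcome, as a careful person would: the job done as asked, in the order asked, and still so for the second after the job is handed in, with the robot touching nothing.
It also fails if it takes over 72 s, if anything falls off the work surface, if the arm or the gripper's body presses on something with over 40 N, if the wrist force passes 120 N, or if a joint passes its speed limit or range.

### The arm

A 7-joint arm with a two-finger parallel gripper is mounted at the origin on the work surface. World frame = base frame: x ahead of the robot, y to its left, z up, the work surface at z = 0. Lengths are in m, angles in rad, forces in N, time in s.
With the tool pointing down it reaches from about 0.425 to 0.95 m from the base axis. Payload 4.7 kg.
Tool frame: the origin (TCP) lies between the finger pads; the fingertips stand 14 mm ahead of it and the grasp point (between the pads) lies 5 mm behind it; z points along the fingers, y is the line along which they close (so a half turn about z gives the same grasp; the last joint's range is limited). The gripper opens to 87 mm and grips with 3 to 60 N. Pads are 19 mm wide; open, the fingers measure 117 mm over their backs; the gripper's body (75 mm by 190 mm) begins 51 mm behind the grasp point.
Start: joints at [1.159, 0.469, -0.049, 1.532, 0.024, 1.141, -0.082], TCP at [0.252, -0.626, 0.237] pointing down, gripper open.
Joint ranges: [-2.59, 2.59], [-0.33, 1.99], [-1.39, 1.29], [0.1, 2.45], [-1.04, 4.18], [0.21, 1.99], [-2.66, 2.66]. Speed limits (rad/s): [2.57, 2.57, 3.14, 3.14, 3.14, 3.14, 3.14].

### API

Orientations are given as a unit quaternion [x, y, z, w].
In Python, from workcell import * gives the robot as it stands. The module is installed in compiled form; this text tells all that it offers.
- The arm moves only by the tool jog_arm, never from a script. Its argument "steps" is a list of rows, each an object with "hand": the opening, from -1 (shut) to 1 (fully open); "linear": the shift along the tool's x, y, z in cm, a list of three; "twist": the turn about the tool's z in degrees. In form: [{"hand": hand, "linear": [x, y, z], "twist": twist}, ...]. A call has 1 to 5 rows; each row shifts and turns the commanded pose from where the row before left it, along the tool's axes as they then stand; what a row does not reach is not made up. A row lasts 1/8 s, in which the tool goes at most 62.5 mm and 10.7 degrees, less where a joint would pass 70% of its speed; a pose out of reach is approached as far as the arm can. A call is refused whole if a number of a shift passes 6.25 or a number of a turn 10.7, either way. A call with a gripper value outside its range is refused whole. The fingers move at their own pace and stop on an object; "squeeze" is the grip in N (left out, the last holds). Time passes only in rows, so rows that do not move let the fingers close. It gives the time, the measured TCP pose, the force, the opening and the grip force at its end, in the units of the state.
- state(): the state, without advancing time (a new reading comes with each control period).
- get_image(name): name is "scene" or "top"; returns the picture (480x640x3 uint8, red, green, blue); there is no depth.
- get_calibration(name): a dict with "vfov" (degrees; the focal length in pixels is half the picture's height over the tangent of half this angle, whatever the lens; pixels are square), "cx", "cy" (the principal point, pixels), "eye" and "attitude" of the camera in the world. Camera axes: x right, y up, looking along -z (the intrinsics and any distortion apply to the point x, -y, -z); pixel columns grow to the right and rows downward; lengths in m; the calibration is good to about 2 mm. A picture is of the moment at which its call begins. get_calibration takes no time and is no camera call.
- close_job(): hands the job in; it is judged then, once.
The state is a dict: "t": time; "q": joint angles; "dq": joint speeds; "joint_torque": joint torques, N m; "tcp_pos": TCP position; "tool_rot": TCP orientation; "force": force on the tool from outside, world axes, zero at the start; "moment": the same for the moment, N m; "width": finger opening in m; "grasp_force": force on a finger pad.
Only numpy, scipy, OpenCV 4.12 (cv2) and the standard library are available. Lean on these libraries where they do the work, as an engineer would, in place of code of your own. Each camera call takes 0.05 s, during which the arm holds its last target. There are 200 camera calls.

## Working session

There is one attempt and no reset: what is moved stays moved. The work goes in short steps, Python scripts to look and compute and a tool call to move; the robot and the scene stay as the last step left them, time stands still between calls to the robot, and variables do not carry over. Pictures are saved under pics/ and viewed, at most 10 in all, crops included, and the job is handed in when it is done.

Besides the shell and the picture viewer there is one more tool, called after "Emit:" as a command line: name --argument value ..., lists and objects as JSON in quotes. jog_arm: Moves the arm, as the interface text tells. Its arguments: {"type":"object","properties":{"steps":{"type":"array"},"squeeze":{"type":"number"}},"required":["steps"]}

```bash
mkdir -p pics; python3 - <<'E'
from workcell import *
import cv2
for n in ("scene","top"):
    im=get_image(n); cv2.imwrite(f"pics/{n}0.png",im[:,:,::-1]); print(n,get_calibration(n))
s=state(); print(s)
E
```

```text
scene {'vfov': 49.569152234041404, 'cx': 328.08604558417886, 'cy': 242.41175993762465, 'eye': array([0.82560898, 0.55464297, 0.86636912]), 'attitude': array([0.08346813, 0.29408714, 0.92057248, 0.24308876])}
top {'vfov': 54.69320840582559, 'cx': 312.6614326927382, 'cy': 242.26293061668457, 'eye': array([0.47305888, 0.04403683, 0.94607914]), 'attitude': array([-0.02912059,  0.00569679,  0.70851341, -0.70507325])}
{'t': 0.1, 'q': array([ 1.15907704,  0.46937337, -0.04859196,  1.5335602 ,  0.02413352,
        1.14100033, -0.08227259]), 'dq': array([-0.00024172, -0.00150488, -0.00155534, -0.00306125, -0.00016503,
       -0.00172498,  0.00240015]), 'joint_torque': array([ 8.77830389e-04, -5.09169030e+01, -8.14071950e-02, -2.36828417e+01,
       -6.15987880e-02,  3.45401920e-02,  8.96805113e-05]), 'tcp_pos': array([ 0.25195104, -0.6256675 ,  0.23560191]), 'tool_rot': array([ 9.81730243e-01,  1.90276009e-01, -2.11977491e-04, -8.51277667e-04]), 'force': array([ 0.63763466,  0.6710728 , -0.53380851]), 'moment': array([-0.01825331, -0.03272266, -0.01419007]), 'grasp_force': 0.0, 'width': 0.0869459082842743}
```

View pics/top0.png

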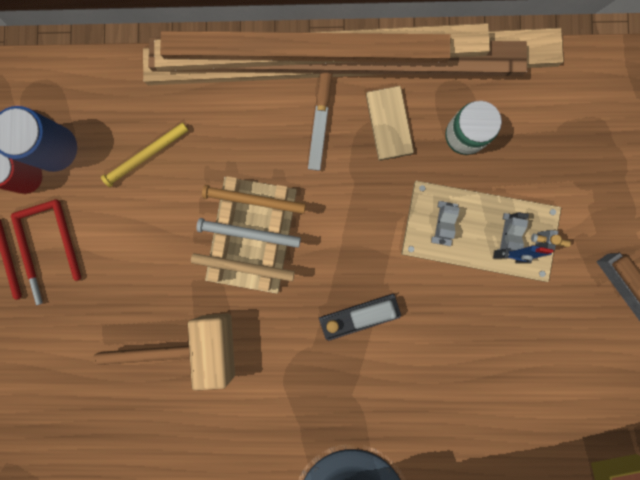

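View pics/scene0.png

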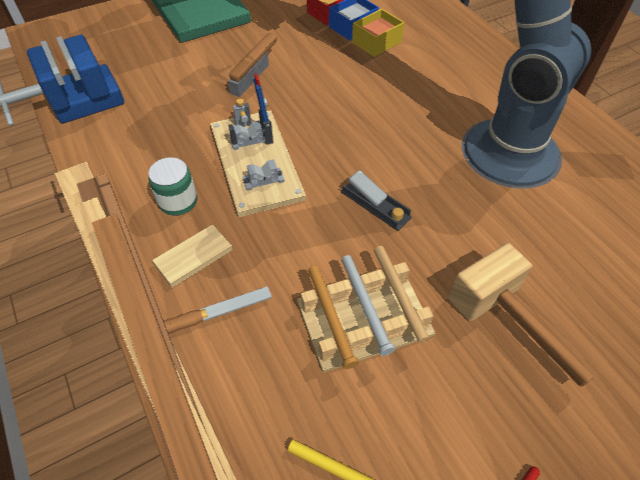

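Top view: pin-shaped candidates are the brown/orange one in the rack's upper notch (205–303, 190–210; head at left), the steel-grey one (198–299, 225–243), the pale headless dowel (192–292, 260–277), and a yellow one lying on the bench (105–185, 125–183). The brown one is bronze-coloured, headed and in the rack, so it is the one meant. I will confirm it in a crop. The jig's V-blocks are at (447,222) and (516,233), the stop is at (553,240), and the leaf is upright.

```bash
python3 - <<'E'
import cv2
im=cv2.imread("pics/top0.png")
def crop(a,b,c,d,k,n):
    o=cv2.resize(im[b:d,a:c],None,fx=k,fy=k,interpolation=cv2.INTER_CUBIC)
    for u in range(a-a%10+10,c,10):
        cv2.line(o,(int((u-a+.5)*k),0),(int((u-a+.5)*k),6),(255,255,255),1)
        if u%20==0: cv2.putText(o,str(u),(int((u-a+.5)*k)-10,18),0,.4,(255,255,255),1)
    for v in range(b-b%10+10,d,10):
        cv2.line(o,(0,int((v-b+.5)*k)),(6,int((v-b+.5)*k)),(255,255,255),1)
        if v%20==0: cv2.putText(o,str(v),(8,int((v-b+.5)*k)+4),0,.4,(255,255,255),1)
    cv2.imwrite(n,o)
crop(185,168,325,300,4.5,"pics/rack.png")
crop(398,176,578,286,4.4,"pics/jig.png")
E
```

```text
(no output)
```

View pics/rack.png

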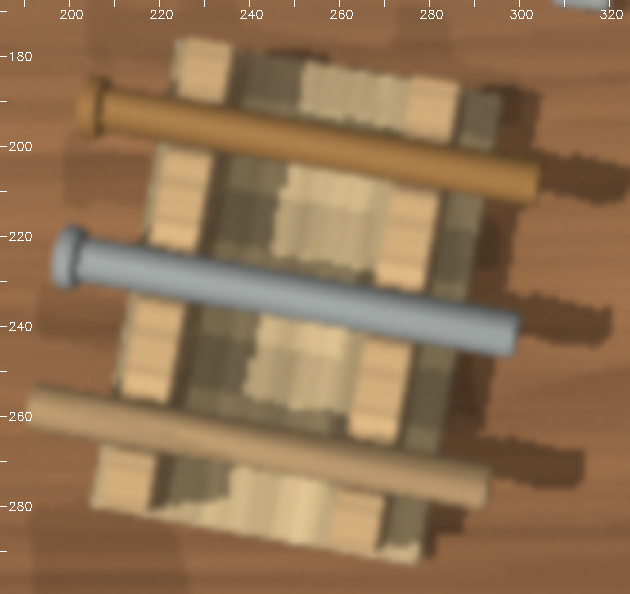

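View pics/jig.png

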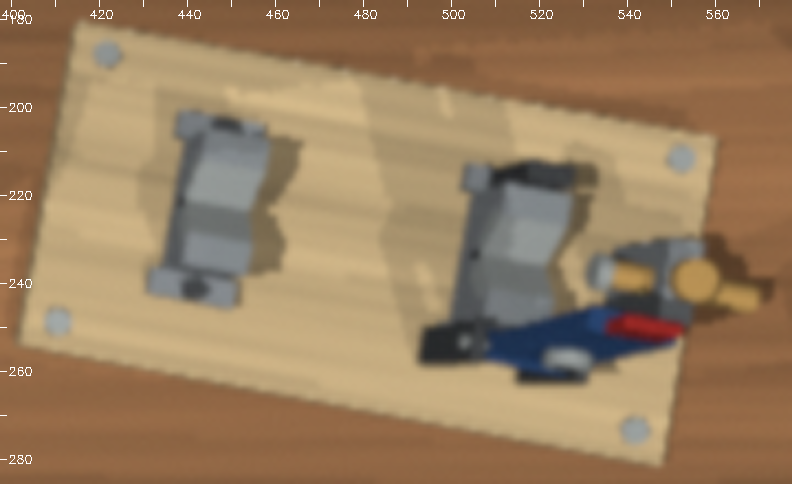

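The crop confirms the bronze pin: brown, head at left (202,191), plain end at (304,208). In the jig crop the base corners are (415,180.5), (560,206.6), (548,281.4) and (402,254), and the nose face is at about (531,237).

```bash
cat > h.py <<'E'
import numpy as np
from scipy.spatial.transform import Rotation as R
from scipy.optimize import least_squares
from workcell import *
def cam(n):
    c=get_calibration(n); return c, R.from_quat(c["attitude"]), 240/np.tan(np.radians(c["vfov"]/2))
def ray(n,uv,z,k=0.):
    c,r,f=cam(n); x=(uv[0]-c["cx"])/f; y=(uv[1]-c["cy"])/f
    xd=np.hypot(x,y); ru=xd
    for _ in range(20): ru=xd/(1+k*ru*ru)
    s=ru/xd; d=r.apply([x*s,-y*s,-1]); e=c["eye"]
    return e+d*(z-e[2])/d[2]
def proj(n,P,k=0.):
    c,r,f=cam(n); p=r.inv().apply(np.atleast_2d(P)-c["eye"]); x=p[:,0]/-p[:,2]; y=-p[:,1]/-p[:,2]
    s=1+k*(x*x+y*y); return np.c_[c["cx"]+f*x*s,c["cy"]+f*y*s]
def jigpt(p,P):
    P=np.atleast_2d(P); c,s=np.cos(p[2]),np.sin(p[2])
    return np.c_[p[0]+c*P[:,0]-s*P[:,1],p[1]+s*P[:,0]+c*P[:,1],P[:,2]]
E
python3 - <<'E'
from h import *
uv=np.array([(415,180.5),(560.2,206.6),(548,281.4),(402,253.9)])
B=np.array([(-.13,.075,.018),(.16,.075,.018),(.16,-.075,.018),(-.13,-.075,.018)])
for k in (0,None):
    f=lambda p:(proj("top",jigpt(p,B),p[3] if k is None else 0)-uv).ravel()
    s=least_squares(f,[.55,-.2,-1.7]+([0] if k is None else [])); print("jig",s.x,np.degrees(s.x[2]),s.fun.round(2))
    kk=s.x[3] if k is None else 0
    a=ray("top",(202.3,191.5),.054,kk);b=ray("top",(304.1,208.6),.054,kk)
    print("pin",a,b,np.linalg.norm(a-b),np.degrees(np.arctan2(*(b-a)[1::-1])))
    n=ray("top",(531.1,237.3),.058,kk); d=n[:2]-s.x[:2]; t=s.x[2]; print("nose jig xy",d@[np.cos(t),np.sin(t)],d@[-np.sin(t),np.cos(t)])
    print("Vaxis px", proj("top",jigpt(s.x,[(-.06,0,.044),(.07,0,.044),(-.06,.03,.06),(-.06,-.03,.06),(.07,0.03,.06)]),kk).round(1).tolist())
E
```

```text
jig [ 0.54341256 -0.24416831 -1.76144769] -100.92351853926792 [-0.02 -0.09  0.28 -0.04  0.03 -0.04 -0.3   0.16]
pin [0.6175308  0.28862283 0.054     ] [0.58238393 0.08982109 0.054     ] 0.20188470894863186 -100.02592547249223
nose jig xy 0.09718136722176564 -0.0010624762296799761
Vaxis px [[446.6, 222.3], [513.8, 234.6], [451.4, 206.1], [446.0, 237.0], [519.9, 218.5]]
jig [ 0.54341411 -0.24455587 -1.76126517 -0.0054117 ] -100.91306080014336 [ 0.13 -0.06  0.09 -0.   -0.1  -0.11 -0.12  0.17]
pin [0.61756858 0.28870376 0.054     ] [0.58238592 0.08982159 0.054     ] 0.20197014642214517 -100.03195194751329
nose jig xy 0.09728004035778716 -0.0010542221485736261
Vaxis px [[446.7, 222.3], [513.8, 234.6], [451.6, 206.1], [446.1, 237.0], [519.9, 218.5]]
```

```bash
cat >> h.py <<'E'
JIG=np.array([.5434,-.2443,-1.7613])
def plan(tgt,head,n=None,vmax=5.5):
    s=state(); p=s["tcp_pos"].copy(); M=R.from_quat(s["tool_rot"]).as_matrix()
    h=np.arctan2(M[1,0],M[0,0]); dh=(np.radians(head)-h+np.pi)%(2*np.pi)-np.pi
    d=np.array(tgt)-p
    n=n or int(max(np.ceil(np.linalg.norm(d)*100/vmax),np.ceil(abs(np.degrees(dh))/10)))
    print("pos",p.round(4),"head",np.degrees(h).round(2),"tilt",np.degrees(np.arccos(-M[2,2])).round(2),"F",s["force"].round(2),"t",s["t"],"w",s["width"])
    q=R.from_quat(s["tool_rot"])
    for i in range(n):
        L=q.inv().apply(d/n)*100; tw=-np.degrees(dh)/n
        print([round(float(v),2) for v in L],round(float(tw),2)); q=q*R.from_euler("z",tw,degrees=True)
E
python3 - <<'E'
from h import *
t=JIG
B=np.array([(-.13,.075,.018),(.16,.075,.018),(.16,-.075,.018),(-.13,-.075,.018),(-.06,.03,.06),(-.06,-.03,.06)])
print(proj("scene",jigpt(t,B)).round(1).tolist())
print(proj("scene",[(.6175,.2886,.054),(.5824,.0898,.054),(.599,.189,.064)]).round(1).tolist())
plan([.6007,.193,.2],80)
E
python3 - <<'E'
import cv2
im=cv2.imread("pics/scene0.png")
a=cv2.resize(im[60:220,190:330],None,fx=2.8,fy=2.8,interpolation=2);b=cv2.resize(im[240:400,275:415],None,fx=2.8,fy=2.8,interpolation=2)
cv2.imwrite("pics/sc2.png",cv2.hconcat([a,b]))
E
```

```text
[[237.3, 211.1], [209.8, 121.9], [270.4, 108.9], [305.8, 194.0], [248.1, 169.0], [275.4, 162.6]]
[[352.3, 364.7], [312.8, 267.4], [331.8, 310.1]]
pos [ 0.252  -0.6257  0.2356] head 21.94 tilt 0.1 F [ 0.64  0.67 -0.53] t 0.1 w 0.0869459082842743
[3.7, -3.7, 0.22] -3.42
[3.92, -3.47, 0.22] -3.42
[4.12, -3.23, 0.22] -3.42
[4.3, -2.98, 0.22] -3.42
[4.47, -2.72, 0.22] -3.42
[4.63, -2.45, 0.22] -3.42
[4.76, -2.17, 0.22] -3.42
[4.88, -1.88, 0.22] -3.42
[4.99, -1.59, 0.22] -3.42
[5.07, -1.29, 0.22] -3.42
[5.14, -0.98, 0.22] -3.42
[5.19, -0.68, 0.22] -3.42
[5.22, -0.37, 0.22] -3.42
[5.23, -0.05, 0.22] -3.42
[5.23, 0.26, 0.22] -3.42
[5.2, 0.57, 0.22] -3.42
[5.16, 0.88, 0.22] -3.42
```

View pics/sc2.png

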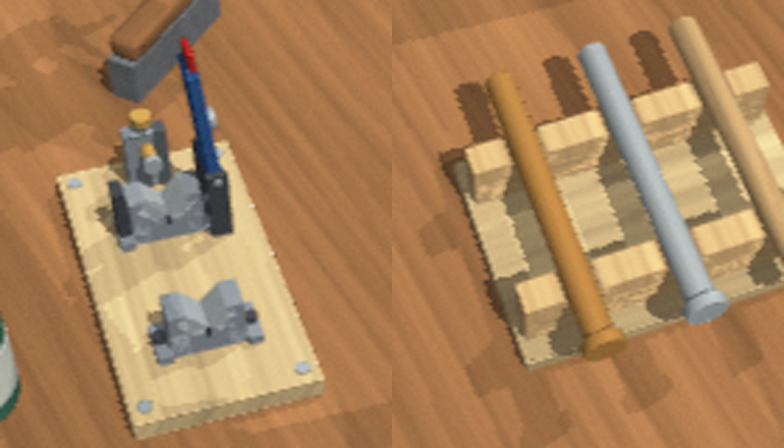

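Both cameras agree to about 2 mm. In the scene crop the leaf is nearly upright, and the bronze head is at about (350,362).

Emit:
jog_arm --steps '[{"hand":0,"linear":[3.7,-3.7,0.2],"twist":-3.4},{"hand":0,"linear":[3.9,-3.5,0.2],"twist":-3.4},{"hand":0,"linear":[4.1,-3.2,0.2],"twist":-3.4},{"hand":0,"linear":[4.3,-3.0,0.2],"twist":-3.4},{"hand":0,"linear":[4.5,-2.7,0.2],"twist":-3.4}]' --squeeze 35

```text
t: 0.72
tcp_pos: [0.3552, -0.3837, 0.2262]
tool_rot: [0.943, 0.334, -0.0, -0.0]
force: [1.6, -0.2, -0.1]
width: 0.0471
grasp_force: 0.0
```

Emit:
jog_arm --steps '[{"hand":0,"linear":[4.6,-2.4,0.2],"twist":-3.4},{"hand":0,"linear":[4.8,-2.2,0.2],"twist":-3.4},{"hand":0,"linear":[4.9,-1.9,0.2],"twist":-3.4},{"hand":0,"linear":[5.0,-1.6,0.2],"twist":-3.4},{"hand":0,"linear":[5.1,-1.3,0.2],"twist":-3.4}]'

```text
t: 1.35
tcp_pos: [0.4584, -0.1428, 0.2164]
tool_rot: [0.883, 0.47, -0.0, 0.0]
force: [0.5, -0.1, -0.5]
width: 0.0433
grasp_force: 0.0
```

Emit:
jog_arm --steps '[{"hand":0,"linear":[5.1,-1.0,0.2],"twist":-3.4},{"hand":0,"linear":[5.2,-0.7,0.2],"twist":-3.4},{"hand":0,"linear":[5.2,-0.4,0.2],"twist":-3.4},{"hand":0,"linear":[5.2,0,0.2],"twist":-3.4},{"hand":0,"linear":[5.2,0.3,0.2],"twist":-3.4}]'

```text
t: 1.98
tcp_pos: [0.5616, 0.0963, 0.2062]
tool_rot: [0.804, 0.595, -0.0, 0.0]
force: [0.8, -0.9, 0.1]
width: 0.0435
grasp_force: 0.0
```

```bash
python3 -c "
from h import *
plan([.6007,.193,.14],80)"
```

```text
pos [0.5616 0.0963 0.2062] head 73.03 tilt 0.04 F [ 0.85 -0.88  0.15] t 1.975 w 0.043482700855703806
[3.46, 0.31, 2.2] -2.32
[3.45, 0.45, 2.2] -2.32
[3.43, 0.59, 2.2] -2.32
```

Emit:
jog_arm --steps '[{"hand":0,"linear":[3.5,0.3,2.2],"twist":-2.3},{"hand":0,"linear":[3.4,0.5,2.2],"twist":-2.3},{"hand":0,"linear":[3.4,0.6,2.2],"twist":-2.3},{"hand":0,"linear":[0,0,3.5],"twist":0},{"hand":0,"linear":[0,0,3.0],"twist":0}]'

```text
t: 2.6
tcp_pos: [0.6006, 0.1915, 0.0737]
tool_rot: [0.767, 0.642, -0.001, -0.0]
force: [-0.2, -0.4, 0.2]
width: 0.0435
grasp_force: 0.0
```

```bash
python3 -c "
from h import *
plan([.6007,.193,.049],80)"
```

```text
pos [0.6006 0.1915 0.0737] head 79.89 tilt 0.08 F [-0.16 -0.4   0.21] t 2.6 w 0.04349210097837646
[0.15, -0.01, 2.47] -0.11
```

Emit:
jog_arm --steps '[{"hand":0,"linear":[0.1,0,1.5],"twist":0},{"hand":0,"linear":[0,0,1.0],"twist":0},{"hand":0,"linear":[0,0,0],"twist":0},{"hand":-0.45,"linear":[0,0,0],"twist":0},{"hand":-0.5,"linear":[0,0,0],"twist":0}]' --squeeze 5

```text
t: 3.22
tcp_pos: [0.6019, 0.1923, 0.0515]
tool_rot: [0.767, 0.642, 0.001, 0.0]
force: [-1.4, 0.1, 0.8]
width: 0.0307
grasp_force: 0.0
```

Emit:
jog_arm --steps '[{"hand":-0.6,"linear":[0,0,0],"twist":0},{"hand":-1,"linear":[0,0,0],"twist":0},{"hand":-1,"linear":[0,0,0],"twist":0}]'

```text
t: 3.6
tcp_pos: [0.6007, 0.1924, 0.0509]
tool_rot: [0.767, 0.642, -0.0, -0.0]
force: [-3.3, -0.0, 5.0]
width: 0.0194
grasp_force: 5.0
```

Emit:
jog_arm --steps '[{"hand":-1,"linear":[0,0,0],"twist":0},{"hand":-1,"linear":[0,0,0],"twist":0},{"hand":-1,"linear":[0,0,-0.5],"twist":0},{"hand":-1,"linear":[0,0,-1.0],"twist":0},{"hand":-1,"linear":[0,0,-2.0],"twist":0}]' --squeeze 35

```text
t: 4.22
tcp_pos: [0.6008, 0.1915, 0.0855]
tool_rot: [0.767, 0.642, -0.001, -0.0]
force: [0.6, -0.2, -3.3]
width: 0.0187
grasp_force: 35.0
```

Emit:
jog_arm --steps '[{"hand":-1,"linear":[0,0,-4],"twist":0},{"hand":-1,"linear":[0,0,-4],"twist":0},{"hand":-1,"linear":[0,0,-4],"twist":0},{"hand":-1,"linear":[0,0,0],"twist":0}]'

```text
t: 4.72
tcp_pos: [0.6034, 0.1937, 0.2105]
tool_rot: [0.767, 0.642, 0.004, 0.002]
force: [0.3, -0.4, -4.3]
width: 0.0192
grasp_force: 35.0
```

```bash
python3 - <<'E'
from h import *
import cv2
print(state()["moment"])
# target: pin mid at jig x=-16 -> tool 4mm behind mid => -20
J=jigpt(JIG,[(-.02,0,.058)])[0]; print(J, np.degrees(JIG[2])+180)
plan([J[0],J[1],.20],np.degrees(JIG[2])+180)
cv2.imwrite("pics/top1.png",get_image("top")[:,:,::-1])
E
```

```text
[ 0.00314504 -0.05829667  0.01829181]
[ 0.54718707 -0.22466182  0.058     ] 79.0849435436081
pos [0.6034 0.1937 0.2105] head 79.83 tilt 0.54 F [ 0.32 -0.38 -4.27] t 4.725 w 0.019232135036715937
[-5.27, 0.23, 0.11] 0.09
[-5.27, 0.24, 0.11] 0.09
[-5.27, 0.25, 0.11] 0.09
[-5.27, 0.26, 0.11] 0.09
[-5.27, 0.26, 0.11] 0.09
[-5.27, 0.27, 0.11] 0.09
[-5.27, 0.28, 0.11] 0.09
[-5.27, 0.29, 0.11] 0.09
```

Emit:
jog_arm --steps '[{"hand":-1,"linear":[-5.2,0.2,0.1],"twist":0.1},{"hand":-1,"linear":[-5.3,0.2,0.1],"twist":0.1},{"hand":-1,"linear":[-5.3,0.3,0.1],"twist":0.1},{"hand":-1,"linear":[-5.3,0.3,0.1],"twist":0.1},{"hand":-1,"linear":[-5.3,0.3,0.1],"twist":0.1}]'

```text
t: 5.4
tcp_pos: [0.5648, -0.0717, 0.1986]
tool_rot: [0.77, 0.638, -0.001, -0.001]
force: [0.1, -0.5, -3.6]
width: 0.0191
grasp_force: 35.0
```

Emit:
jog_arm --steps '[{"hand":-1,"linear":[-5.3,0.3,0.1],"twist":0.1},{"hand":-1,"linear":[-5.3,0.3,0.1],"twist":0.1},{"hand":-1,"linear":[-4.5,0.2,0.1],"twist":0.1},{"hand":-1,"linear":[0,0,3.0],"twist":0},{"hand":-1,"linear":[0,0,3.0],"twist":0}]'

```text
t: 6.02
tcp_pos: [0.5446, -0.2205, 0.1351]
tool_rot: [0.772, 0.636, -0.001, -0.001]
force: [0.3, -0.1, -4.6]
width: 0.0191
grasp_force: 35.0
```

Emit:
jog_arm --steps '[{"hand":-1,"linear":[0,0,3.0],"twist":0},{"hand":-1,"linear":[0,0,1.5],"twist":0},{"hand":-1,"linear":[0,0,0],"twist":0},{"hand":-1,"linear":[0,0,0],"twist":0}]'

```text
t: 6.52
tcp_pos: [0.547, -0.2198, 0.0934]
tool_rot: [0.771, 0.636, 0.0, 0.001]
force: [-0.3, -0.5, -4.3]
width: 0.019
grasp_force: 35.0
```

```bash
python3 - <<'E'
from h import *
import cv2
J=jigpt(JIG,[(-.02,0,.058)])[0]
plan([J[0],J[1],.066],np.degrees(JIG[2])+180,1)
t=get_image("top")[:,:,::-1]; s=get_image("scene")[:,:,::-1]
a=cv2.resize(t[165:305,390:580],None,fx=4.2,fy=4.2,interpolation=2)
cv2.imwrite("pics/top2.png",a)
b=cv2.resize(s[50:220,180:350],None,fx=3.5,fy=3.5,interpolation=2)
cv2.imwrite("pics/scene2.png",b)
E
```

```text
pos [ 0.547  -0.2198  0.0934] head 79.04 tilt 0.1 F [-0.25 -0.49 -4.34] t 6.525 w 0.018987763710912323
[-0.48, 0.1, 2.74] -0.04
```

View pics/scene2.png

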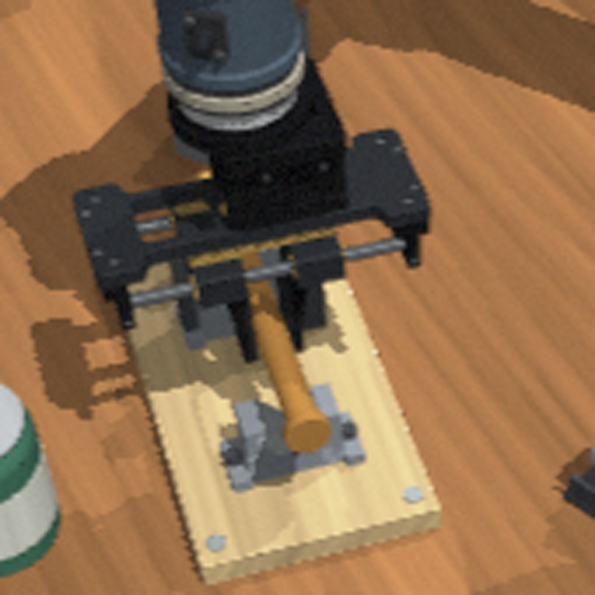

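```bash
python3 - <<'E'
from h import *
s=state(); p=s["tcp_pos"]; d=p[:2]-JIG[:2]; t=JIG[2]
jx=d@[np.cos(t),np.sin(t)]; jy=d@[-np.sin(t),np.cos(t)]; print("tool in jig",jx,jy)
for z in (.094,.098,.102): print(proj("scene",jigpt(JIG,[(jx-.096,jy,z),(jx-.096,jy-.002,z)])).round(1).tolist())
print("V bottom rear",proj("scene",jigpt(JIG,[(-.074,0,.044)])), "V tops", proj("scene",jigpt(JIG,[(-.074,.016,.06),(-.074,-.016,.06),(-.06,.03,.06),(-.074,-.03,.06)])).round(1).tolist())
E
```

```text
tool in jig -0.02465447317446838 -0.0009748757583290836
[[268.4, 174.6], [269.3, 174.4]]
[[268.2, 173.3], [269.2, 173.0]]
[[268.0, 171.9], [269.0, 171.6]]
V bottom rear [[264.16751858 175.55311988]] V tops [[256.1, 172.1], [270.8, 168.6], [248.1, 169.0], [277.2, 167.1]]
```

View pics/top2.png

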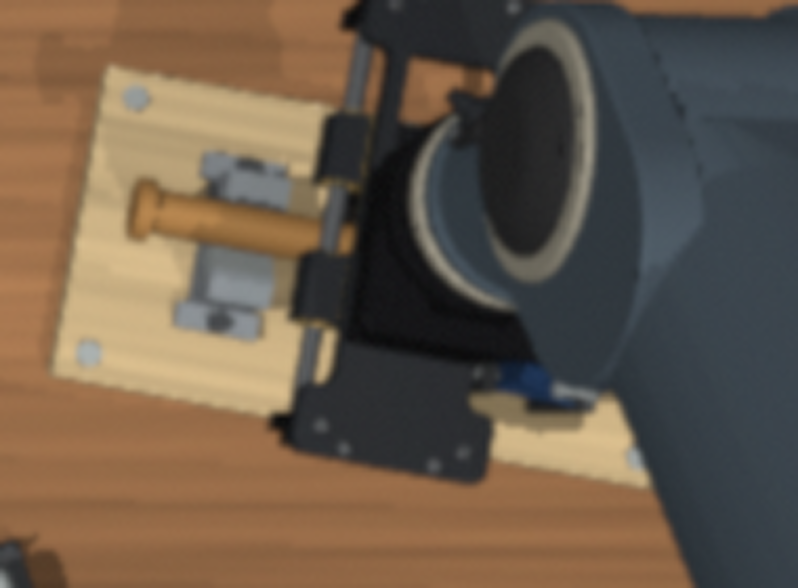

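Scene and top views agree: the pin is over the V, head to the rear, with the lateral offset under 1 mm (the head centre was predicted and found at (268,173)). I'm lowering it now.

Emit:
jog_arm --steps '[{"hand":-1,"linear":[-0.5,0.1,1.5],"twist":0},{"hand":-1,"linear":[0,0,1.0],"twist":0},{"hand":-1,"linear":[0,0,0.6],"twist":0},{"hand":-1,"linear":[0,0,0.2],"twist":0},{"hand":-1,"linear":[0,0,0],"twist":0}]'

```text
t: 7.25
tcp_pos: [0.5464, -0.2246, 0.0595]
tool_rot: [0.771, 0.636, 0.0, -0.0]
force: [0.6, -0.1, -3.6]
width: 0.019
grasp_force: 35.0
```

Emit:
jog_arm --steps '[{"hand":-1,"linear":[0,0,0.2],"twist":0},{"hand":-1,"linear":[0,0,0.1],"twist":0},{"hand":-1,"linear":[0,0,0.0],"twist":0}]'

```text
t: 7.62
tcp_pos: [0.5463, -0.2248, 0.0566]
tool_rot: [0.771, 0.636, -0.0, 0.0]
force: [0.9, 0.7, -4.4]
width: 0.019
grasp_force: 35.0
```

Emit:
jog_arm --steps '[{"hand":-1,"linear":[0,0,0.1],"twist":0},{"hand":-1,"linear":[0,0,0],"twist":0},{"hand":-1,"linear":[0,0,0],"twist":0}]'

```text
t: 8.0
tcp_pos: [0.5465, -0.2249, 0.0557]
tool_rot: [0.771, 0.636, 0.0, 0.0]
force: [0.6, -0.3, -3.8]
width: 0.019
grasp_force: 35.0
```

Emit:
jog_arm --steps '[{"hand":-1,"linear":[0,0,0.1],"twist":0},{"hand":-1,"linear":[0,0,0],"twist":0},{"hand":-1,"linear":[0,0,0],"twist":0}]'

```text
t: 8.38
tcp_pos: [0.547, -0.2249, 0.055]
tool_rot: [0.771, 0.636, 0.0, 0.001]
force: [1.5, -0.3, -1.2]
width: 0.0189
grasp_force: 35.0
```

Emit:
jog_arm --steps '[{"hand":-1,"linear":[0,0.05,0.05],"twist":0},{"hand":-1,"linear":[0,0,0.05],"twist":0},{"hand":-1,"linear":[0,0,0],"twist":0},{"hand":-1,"linear":[0,0,0],"twist":0}]'

```text
t: 8.88
tcp_pos: [0.547, -0.2249, 0.0549]
tool_rot: [0.771, 0.636, -0.0, 0.0]
force: [-2.3, 0.1, 8.5]
width: 0.019
grasp_force: 35.0
```

Bedded: z has stopped and the load has reversed. Releasing gently.

Emit:
jog_arm --steps '[{"hand":-1,"linear":[0,0,-0.04],"twist":0},{"hand":-0.5,"linear":[0,0,0],"twist":0},{"hand":-0.2,"linear":[0,0,0],"twist":0},{"hand":0,"linear":[0,0,0],"twist":0},{"hand":0,"linear":[0,0,0],"twist":0}]' --squeeze 5

```text
t: 9.5
tcp_pos: [0.5466, -0.2249, 0.0537]
tool_rot: [0.771, 0.636, -0.0, -0.0]
force: [0.3, 0.8, -0.0]
width: 0.0406
grasp_force: 0.0
```

Emit:
jog_arm --steps '[{"hand":0,"linear":[0,0,-1],"twist":0},{"hand":0,"linear":[0,0,-2],"twist":0},{"hand":0,"linear":[0,0,-3],"twist":0},{"hand":0,"linear":[0,0,0],"twist":0}]'

```text
t: 10.0
tcp_pos: [0.5491, -0.2254, 0.1178]
tool_rot: [0.771, 0.636, 0.002, 0.003]
force: [-0.1, 0.7, -0.2]
width: 0.0437
grasp_force: 0.0
```

```bash
python3 - <<'E'
from h import *
J=jigpt(JIG,[(-.136,0,.058)])[0]
plan([J[0],J[1],.114],np.degrees(JIG[2])+180)
E
```

```text
pos [ 0.5491 -0.2254  0.1178] head 79.03 tilt 0.41 F [-0.15  0.73 -0.21] t 10.0 w 0.04370132850995869
[3.88, -0.07, 0.12] -0.02
[3.88, -0.07, 0.12] -0.02
[3.88, -0.07, 0.12] -0.02
```

Emit:
jog_arm --steps '[{"hand":-1,"linear":[3.9,0,0],"twist":0},{"hand":-1,"linear":[3.9,0,0],"twist":0},{"hand":-1,"linear":[3.9,0,0],"twist":0},{"hand":-1,"linear":[0,0,0],"twist":0},{"hand":-1,"linear":[0,0,0],"twist":0}]'

```text
t: 10.62
tcp_pos: [0.5687, -0.1108, 0.1139]
tool_rot: [0.772, 0.636, -0.0, 0.0]
force: [0.2, -1.5, 0.7]
width: 0.0036
grasp_force: 0.0
```

```bash
python3 - <<'E'
from h import *
import cv2
J=jigpt(JIG,[(-.136,0,.058)])[0]
plan([J[0],J[1],.058],np.degrees(JIG[2])+180)
t=get_image("top")[:,:,::-1]
cv2.imwrite("pics/top3.png",cv2.resize(t[176:286,398:578],None,fx=4.4,fy=4.4,interpolation=2))
E
```

```text
pos [ 0.5687 -0.1108  0.1139] head 79.01 tilt 0.06 F [ 0.22 -1.45  0.73] t 10.625 w 0.003585154485231017
[0.01, 0.02, 2.8] -0.04
[0.01, 0.02, 2.8] -0.04
```

View pics/top3.png

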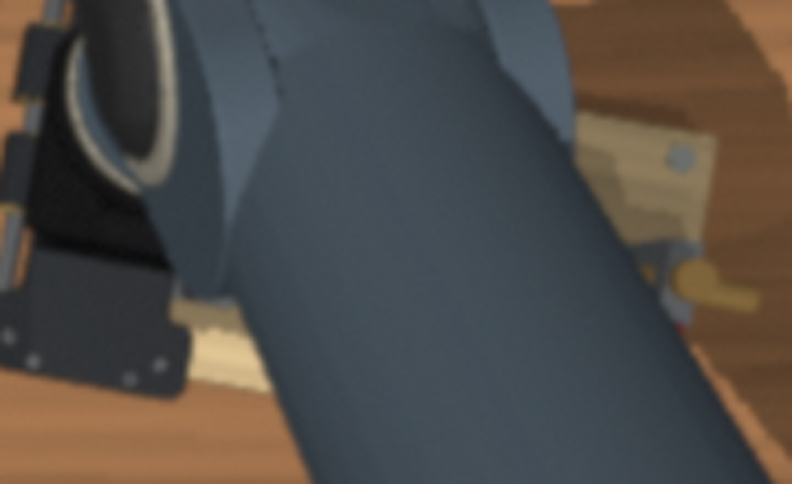

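Emit:
jog_arm --steps '[{"hand":-1,"linear":[0,0,2.8],"twist":0},{"hand":-1,"linear":[0,0,2.0],"twist":0},{"hand":-1,"linear":[0,0,0.8],"twist":0},{"hand":-1,"linear":[0,0,0],"twist":0},{"hand":-1,"linear":[0,0,0],"twist":0}]'

```text
t: 11.3
tcp_pos: [0.5696, -0.1101, 0.0586]
tool_rot: [0.771, 0.636, 0.0, 0.001]
force: [-0.1, -0.1, 0.7]
width: 0.0003
grasp_force: 0.0
```

Emit:
jog_arm --steps '[{"hand":-1,"linear":[-0.2,0,0],"twist":0},{"hand":-1,"linear":[-0.2,0,0],"twist":0},{"hand":-1,"linear":[-0.15,0,0],"twist":0},{"hand":-1,"linear":[-0.15,0,0],"twist":0},{"hand":-1,"linear":[-0.1,0,0],"twist":0}]'

```text
t: 11.92
tcp_pos: [0.5675, -0.118, 0.058]
tool_rot: [0.771, 0.636, -0.0, 0.0]
force: [-0.5, -0.1, -0.5]
width: 0.0007
grasp_force: 0.0
```

Emit:
jog_arm --steps '[{"hand":-1,"linear":[-0.1,0,0],"twist":0},{"hand":-1,"linear":[-0.1,0,0],"twist":0},{"hand":-1,"linear":[-0.1,0,0],"twist":0},{"hand":-1,"linear":[-0.1,0,0],"twist":0}]'

```text
t: 12.42
tcp_pos: [0.567, -0.1203, 0.058]
tool_rot: [0.771, 0.637, 0.001, -0.0]
force: [0.1, 3.1, -0.2]
width: 0.0005
grasp_force: 1.9
```

Emit:
jog_arm --steps '[{"hand":-1,"linear":[-0.1,0,0],"twist":0},{"hand":-1,"linear":[-0.1,0,0],"twist":0},{"hand":-1,"linear":[-0.1,0,0],"twist":0},{"hand":-1,"linear":[-0.1,0,0],"twist":0}]'

```text
t: 12.92
tcp_pos: [0.566, -0.1257, 0.058]
tool_rot: [0.771, 0.636, 0.0, 0.0]
force: [1.3, 3.4, 0.6]
width: 0.0006
grasp_force: 2.0
```

Emit:
jog_arm --steps '[{"hand":-1,"linear":[-0.1,0,0],"twist":0},{"hand":-1,"linear":[-0.1,0,0],"twist":0},{"hand":-1,"linear":[-0.1,0,0],"twist":0}]'

```text
t: 13.3
tcp_pos: [0.5654, -0.1288, 0.0579]
tool_rot: [0.771, 0.636, -0.0, -0.0]
force: [1.8, 4.1, -0.2]
width: 0.0006
grasp_force: 2.0
```

Emit:
jog_arm --steps '[{"hand":-1,"linear":[-0.1,0,0],"twist":0},{"hand":-1,"linear":[-0.05,0,0],"twist":0}]'

```text
t: 13.55
tcp_pos: [0.5651, -0.1302, 0.058]
tool_rot: [0.771, 0.636, 0.0, 0.0]
force: [1.1, 4.5, -0.5]
width: 0.0004
grasp_force: 2.0
```

Emit:
jog_arm --steps '[{"hand":-1,"linear":[-0.05,0,0],"twist":0},{"hand":-1,"linear":[-0.05,0,0],"twist":0},{"hand":-1,"linear":[-0.05,0,0],"twist":0}]'

```text
t: 13.92
tcp_pos: [0.5648, -0.1316, 0.058]
tool_rot: [0.771, 0.636, 0.0, 0.0]
force: [1.1, 4.2, 0.0]
width: 0.0005
grasp_force: 2.1
```

Emit:
jog_arm --steps '[{"hand":-1,"linear":[-0.05,0,0],"twist":0},{"hand":-1,"linear":[-0.05,0,0],"twist":0}]'

```text
t: 14.18
tcp_pos: [0.5646, -0.1326, 0.058]
tool_rot: [0.771, 0.636, 0.0, 0.0]
force: [0.4, 3.2, -0.4]
width: 0.0002
grasp_force: 2.1
```

Emit:
jog_arm --steps '[{"hand":-1,"linear":[-0.05,0,0],"twist":0},{"hand":-1,"linear":[-0.05,0,0],"twist":0}]'

```text
t: 14.42
tcp_pos: [0.5645, -0.1335, 0.058]
tool_rot: [0.771, 0.636, 0.0, -0.0]
force: [-0.3, 4.8, -0.1]
width: 0.0002
grasp_force: 2.5
```

Emit:
jog_arm --steps '[{"hand":-1,"linear":[-0.05,0,0],"twist":0},{"hand":-1,"linear":[-0.05,0,0],"twist":0}]'

```text
t: 14.68
tcp_pos: [0.5645, -0.1335, 0.058]
tool_rot: [0.771, 0.636, 0.001, -0.0]
force: [0.6, 6.4, -1.0]
width: 0.0005
grasp_force: 3.3
```

Emit:
jog_arm --steps '[{"hand":-1,"linear":[0,0,0],"twist":0}]'

```text
t: 14.8
tcp_pos: [0.5645, -0.1335, 0.058]
tool_rot: [0.771, 0.637, 0.001, -0.0]
force: [-0.0, 6.1, 0.3]
width: 0.0004
grasp_force: 3.1
```

Emit:
jog_arm --steps '[{"hand":-1,"linear":[-0.05,0,0],"twist":0},{"hand":-1,"linear":[0,0,0],"twist":0}]'

```text
t: 15.05
tcp_pos: [0.5645, -0.1335, 0.058]
tool_rot: [0.771, 0.637, 0.001, -0.001]
force: [1.4, 7.6, -1.1]
width: 0.0004
grasp_force: 3.5
```

Emit:
jog_arm --steps '[{"hand":-1,"linear":[-0.05,0,0],"twist":0},{"hand":-1,"linear":[-0.05,0,0],"twist":0},{"hand":-1,"linear":[0,0,0],"twist":0}]'

```text
t: 15.42
tcp_pos: [0.5644, -0.1335, 0.058]
tool_rot: [0.771, 0.637, 0.001, -0.001]
force: [1.3, 9.2, -0.1]
width: 0.0007
grasp_force: 4.3
```

Emit:
jog_arm --steps '[{"hand":-1,"linear":[0,0,0],"twist":0},{"hand":-1,"linear":[0,0,0],"twist":0}]'

```text
t: 15.68
tcp_pos: [0.5645, -0.1335, 0.058]
tool_rot: [0.771, 0.637, 0.001, -0.001]
force: [1.4, 8.1, -0.7]
width: 0.0007
grasp_force: 4.3
```

Emit:
jog_arm --steps '[{"hand":-1,"linear":[-0.04,0,0],"twist":0},{"hand":-1,"linear":[0,0,0],"twist":0},{"hand":-1,"linear":[0,0,0],"twist":0},{"hand":-1,"linear":[0,0,0],"twist":0},{"hand":-1,"linear":[0,0,0],"twist":0}]'

```text
t: 16.3
tcp_pos: [0.5645, -0.1335, 0.058]
tool_rot: [0.771, 0.637, 0.002, -0.001]
force: [1.7, 9.7, -0.1]
width: 0.0004
grasp_force: 4.6
```

Emit:
jog_arm --steps '[{"hand":-1,"linear":[0,0,0],"twist":0},{"hand":-1,"linear":[0,0,0],"twist":0},{"hand":-1,"linear":[0,0,0],"twist":0},{"hand":-1,"linear":[0,0,0],"twist":0},{"hand":-1,"linear":[0,0,0],"twist":0}]'

```text
t: 16.92
tcp_pos: [0.5645, -0.1335, 0.058]
tool_rot: [0.771, 0.637, 0.002, -0.001]
force: [1.4, 9.3, 0.3]
width: 0.0007
grasp_force: 4.6
```

Pin is seated and was held at about 5–6 N net on the stop. Backing off, then going to the leaf.

Emit:
jog_arm --steps '[{"hand":-1,"linear":[0.2,0,0],"twist":0},{"hand":-1,"linear":[0.5,0,0],"twist":0},{"hand":-1,"linear":[2.0,0,0],"twist":0},{"hand":-1,"linear":[0,0,-5],"twist":0},{"hand":-1,"linear":[0,0,-6],"twist":0}]'

```text
t: 17.55
tcp_pos: [0.5683, -0.1091, 0.1682]
tool_rot: [0.771, 0.637, -0.001, -0.001]
force: [-0.0, -0.3, -0.1]
width: 0.0007
grasp_force: 0.0
```

Emit:
jog_arm --steps '[{"hand":-1,"linear":[0,0,-6],"twist":0},{"hand":-1,"linear":[0,0,-3],"twist":0},{"hand":-1,"linear":[0,0,0],"twist":0}]'

```text
t: 17.92
tcp_pos: [0.5706, -0.1095, 0.261]
tool_rot: [0.771, 0.636, 0.002, 0.003]
force: [0.3, -0.0, -0.2]
width: 0.0006
grasp_force: 0.0
```

```bash
python3 - <<'E'
from h import *
for a in (1.4,1.5,1.57,1.65,1.75): print(a,proj("top",jigpt(JIG,[(.07,-.042+R_*np.cos(a)-.005*np.sin(a),.076+R_*np.sin(a)+.005*np.cos(a)) for R_ in (.113,.096,.042)])).round(1).tolist())
J=jigpt(JIG,[(.07,-.1,.058)])[0]
plan([J[0],J[1],.26],np.degrees(JIG[2])+180)
E
```

```text
1.4 [[546.9, 245.6], [541.8, 247.8], [527.0, 254.0]]
1.5 [[546.0, 252.5], [541.0, 253.5], [526.6, 256.4]]
1.57 [[545.1, 257.3], [540.3, 257.5], [526.3, 258.1]]
1.65 [[544.0, 262.9], [539.3, 262.1], [525.8, 259.9]]
1.75 [[542.3, 269.7], [537.9, 267.8], [525.2, 262.2]]
pos [ 0.5706 -0.1095  0.261 ] head 79.05 tilt 0.36 F [ 0.34 -0.03 -0.19] t 17.925 w 0.0006298419406247035
[-4.15, -2.02, 0.01] -0.01
[-4.15, -2.02, 0.01] -0.01
[-4.15, -2.02, 0.01] -0.01
[-4.15, -2.02, 0.01] -0.01
[-4.15, -2.02, 0.01] -0.01
```

Emit:
jog_arm --steps '[{"hand":-1,"linear":[-4.2,-2.0,0],"twist":0},{"hand":-1,"linear":[-4.2,-2.0,0],"twist":0},{"hand":-1,"linear":[-4.1,-2.0,0],"twist":0},{"hand":-1,"linear":[-4.1,-2.0,0],"twist":0},{"hand":-1,"linear":[-4.1,-2.1,0],"twist":0}]'

```text
t: 18.55
tcp_pos: [0.4288, -0.2945, 0.2563]
tool_rot: [0.771, 0.636, -0.001, -0.001]
force: [0.7, -0.3, -0.2]
width: 0.0001
grasp_force: 0.0
```

Emit:
jog_arm --steps '[{"hand":-1,"linear":[0,0,0],"twist":0},{"hand":-1,"linear":[0,0,4],"twist":0},{"hand":-1,"linear":[0,0,4],"twist":0},{"hand":-1,"linear":[0,0,0],"twist":0}]'

```text
t: 19.05
tcp_pos: [0.4286, -0.2916, 0.1746]
tool_rot: [0.771, 0.637, -0.001, -0.004]
force: [-0.4, -0.3, 0.5]
width: 0.0007
grasp_force: 0.0
```

```bash
cat >> h.py <<'E'
def tojig(p):
    d=p[:2]-JIG[:2]; t=JIG[2]; return np.array([d@[np.cos(t),np.sin(t)],d@[-np.sin(t),np.cos(t)],p[2]])
E
python3 - <<'E'
from h import *
import cv2
print("jig",tojig(state()["tcp_pos"]).round(4)); plan([0,0,0],79.08,1)
prev=None
for a in np.arange(1.5,-.01,-.1):
    C=np.array([-.042+.09*np.cos(a)-.005*np.sin(a)-.015,.076+.09*np.sin(a)+.005*np.cos(a)+.014])
    print(round(a,2),"tcp y,z",C.round(4), None if prev is None else ((C-prev)*[100,-100]).round(2)); prev=C
s=get_image("scene")[:,:,::-1]
cv2.imwrite("pics/scene4.png",cv2.resize(s[30:220,150:350],None,fx=3,fy=3,interpolation=2))
E
```

```text
jig [ 0.0682 -0.1038  0.1746]
pos [ 0.4286 -0.2916  0.1746] head 79.14 tilt 0.48 F [-0.41 -0.32  0.49] t 19.05 w 0.0006860792179103446
[20.5, -47.45, 17.89] 0.06
1.5 tcp y,z [-0.0556  0.1801] None
1.4 tcp y,z [-0.0466  0.1795] [0.9  0.06]
1.3 tcp y,z [-0.0377  0.1781] [0.89 0.15]
1.2 tcp y,z [-0.029   0.1757] [0.87 0.24]
1.1 tcp y,z [-0.0206  0.1725] [0.84 0.32]
1.0 tcp y,z [-0.0126  0.1684] [0.81 0.4 ]
0.9 tcp y,z [-0.005   0.1636] [0.76 0.48]
0.8 tcp y,z [0.0021 0.158 ] [0.71 0.56]
0.7 tcp y,z [0.0086 0.1518] [0.65 0.62]
0.6 tcp y,z [0.0145 0.1449] [0.58 0.69]
0.5 tcp y,z [0.0196 0.1375] [0.51 0.74]
0.4 tcp y,z [0.0239 0.1297] [0.44 0.79]
0.3 tcp y,z [0.0275 0.1214] [0.36 0.83]
0.2 tcp y,z [0.0302 0.1128] [0.27 0.86]
0.1 tcp y,z [0.0321 0.104 ] [0.18 0.88]
-0.0 tcp y,z [0.033 0.095] [0.09 0.9 ]
```

View pics/scene4.png

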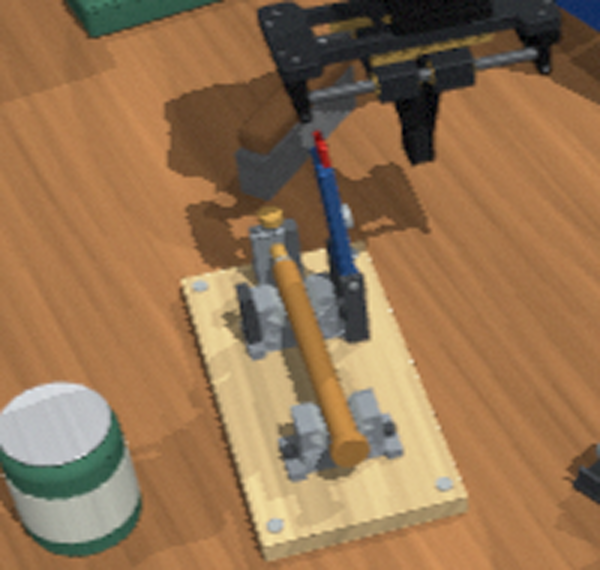

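The scene crop shows the pin bedded in both Vs with its tip on the nose (about (283,262) in the crop). The leaf is still up and the finger is on its -y side. I'm pushing the leaf along its arc.

Emit:
jog_arm --steps '[{"hand":-1,"linear":[0,2.0,0],"twist":0},{"hand":-1,"linear":[0,1.6,0],"twist":0},{"hand":-1,"linear":[0,0.8,0],"twist":0},{"hand":-1,"linear":[0,0.8,0],"twist":0},{"hand":-1,"linear":[0,0.8,0],"twist":0}]'

```text
t: 19.73
tcp_pos: [0.4891, -0.3053, 0.1779]
tool_rot: [0.772, 0.636, -0.0, -0.001]
force: [-1.2, 0.6, -0.6]
width: 0.0007
grasp_force: 0.6
```

Emit:
jog_arm --steps '[{"hand":-1,"linear":[0,0.9,0],"twist":0},{"hand":-1,"linear":[0,0.8,0.2],"twist":0},{"hand":-1,"linear":[0,0.8,0.4],"twist":0},{"hand":-1,"linear":[0,0.8,0.5],"twist":0}]'

```text
t: 20.23
tcp_pos: [0.5229, -0.3119, 0.1671]
tool_rot: [0.771, 0.636, 0.0, 0.001]
force: [-0.4, 0.3, 1.6]
width: 0.0005
grasp_force: 0.6
```

```bash
python3 -c "
from h import *
s=state();print(tojig(s['tcp_pos']).round(4),s['force'],s['t'])"
```

```text
[ 0.0703 -0.0074  0.1671] [-0.35286932  0.30797297  1.55205984] 20.225
```

Emit:
jog_arm --steps '[{"hand":-1,"linear":[0,0.5,0.5],"twist":0},{"hand":-1,"linear":[0,0.6,0.6],"twist":0},{"hand":-1,"linear":[0,0.6,0.6],"twist":0},{"hand":-1,"linear":[0,0.6,0.7],"twist":0},{"hand":-1,"linear":[0,0.5,0.75],"twist":0}]'

```text
t: 20.85
tcp_pos: [0.5498, -0.317, 0.135]
tool_rot: [0.771, 0.636, 0.0, 0.0]
force: [0.4, -0.5, 1.9]
width: 0.0005
grasp_force: 0.4
```

Emit:
jog_arm --steps '[{"hand":-1,"linear":[0,0.4,0.8],"twist":0},{"hand":-1,"linear":[0,0.35,0.8],"twist":0},{"hand":-1,"linear":[0,0.3,0.8],"twist":0}]'

```text
t: 21.22
tcp_pos: [0.5594, -0.3189, 0.1107]
tool_rot: [0.771, 0.636, -0.0, -0.0]
force: [-0.3, 0.4, 0.5]
width: 0.0005
grasp_force: 0.3
```

```bash
python3 -c "
from h import *
s=state();print(tojig(s['tcp_pos']).round(4),s['force'],s['t'])"
```

```text
[0.0702 0.0299 0.1107] [-0.29156105  0.35168377  0.5225397 ] 21.225
```

Emit:
jog_arm --steps '[{"hand":-1,"linear":[0,0.1,0.6],"twist":0},{"hand":-1,"linear":[0,0.1,0.5],"twist":0},{"hand":-1,"linear":[0,0,0.2],"twist":0},{"hand":-1,"linear":[0,0,0.1],"twist":0},{"hand":-1,"linear":[0,0,0],"twist":0}]'

```text
t: 21.85
tcp_pos: [0.5615, -0.3194, 0.0976]
tool_rot: [0.771, 0.636, -0.0, 0.0]
force: [0.5, -0.3, 0.5]
width: 0.0007
grasp_force: 0.0
```

Emit:
jog_arm --steps '[{"hand":-1,"linear":[0,0,0.1],"twist":0},{"hand":-1,"linear":[0,0,0.1],"twist":0},{"hand":-1,"linear":[0,0,0],"twist":0}]'

```text
t: 22.22
tcp_pos: [0.5616, -0.3194, 0.0955]
tool_rot: [0.771, 0.636, 0.0, 0.0]
force: [-0.1, 0.7, -1.5]
width: 0.0
grasp_force: 0.2
```

Emit:
jog_arm --steps '[{"hand":-1,"linear":[0,0,0.1],"twist":0},{"hand":-1,"linear":[0,0,0],"twist":0},{"hand":-1,"linear":[0,0,0.05],"twist":0},{"hand":-1,"linear":[0,0,0],"twist":0}]'

```text
t: 22.72
tcp_pos: [0.5617, -0.3194, 0.0954]
tool_rot: [0.771, 0.636, -0.0, 0.0]
force: [-3.0, 1.5, 7.6]
width: 0.0005
grasp_force: 3.9
```

Emit:
jog_arm --steps '[{"hand":-1,"linear":[0,0,0.05],"twist":0},{"hand":-1,"linear":[0,0,0],"twist":0},{"hand":-1,"linear":[0,0,0],"twist":0}]'

```text
t: 23.1
tcp_pos: [0.5617, -0.3194, 0.0953]
tool_rot: [0.771, 0.636, -0.0, 0.0]
force: [-2.8, 1.9, 9.6]
width: 0.0005
grasp_force: 5.1
```

Leaf is on its stop (z stopped, 9.6 N, well over the closing force). Lifting clear and checking.

Emit:
jog_arm --steps '[{"hand":-1,"linear":[0,0,-0.3],"twist":0},{"hand":-1,"linear":[0,0,-2],"twist":0},{"hand":-1,"linear":[0,0,-5],"twist":0},{"hand":-1,"linear":[0,0,-6],"twist":0},{"hand":-1,"linear":[0,-4,-4],"twist":0}]'

```text
t: 23.72
tcp_pos: [0.5248, -0.3115, 0.2705]
tool_rot: [0.771, 0.637, 0.002, 0.002]
force: [-0.5, -0.3, 0.7]
width: 0.0005
grasp_force: 0.0
```

Emit:
jog_arm --steps '[{"hand":-1,"linear":[-5,-5,0],"twist":0},{"hand":-1,"linear":[-5,-5,0],"twist":0},{"hand":-1,"linear":[-5,-5,0],"twist":0},{"hand":-1,"linear":[0,0,0],"twist":0},{"hand":-1,"linear":[0,0,0],"twist":0}]'

```text
t: 24.35
tcp_pos: [0.3675, -0.4163, 0.2674]
tool_rot: [0.771, 0.636, 0.0, 0.001]
force: [0.0, 0.0, -0.3]
width: 0.0
grasp_force: 0.0
```

```bash
python3 - <<'E'
from h import *
import cv2
s=state();print(s["t"],s["tcp_pos"],s["force"])
t=get_image("top")[:,:,::-1]; c=get_image("scene")[:,:,::-1]
cv2.imwrite("pics/fin.png",cv2.hconcat([cv2.resize(t[170:290,395:575],(400,267),interpolation=2),cv2.resize(c[60:220,190:340],(285,304),interpolation=2)[:267]]))
E
```

```text
24.35 [ 0.36751268 -0.41631375  0.26738294] [ 0.01682073  0.02519028 -0.29448563]
```

View pics/fin.png

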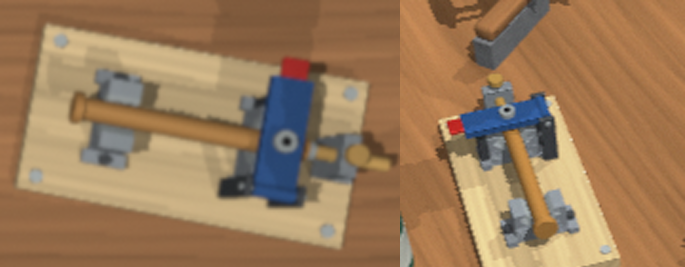

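The picture shows the leaf level over the pin (left panel, bush at (286,141)) and the pin bedded along the V up to the stop. Handing in.

```bash
python3 -c "
from workcell import *
print(close_job())"
```

```text
the job is handed in; nothing more can be done
None
```

The bronze pin is bedded in both Vs and was pressed on the stop with an estimated 5–6 N. The leaf is shut over it, the arm is clear, and the job was handed in at about 24 s.

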